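# Park the microscope's filter cubes in magazine order

### The arm

A 7-joint arm with a two-finger parallel gripper is mounted at the origin on the work surface. World frame = base frame: x ahead of the robot, y to its left, z up, the work surface at z = 0. Lengths are in m, angles in rad, forces in N, time in s.
With the tool pointing down it reaches from about 0.4 to 0.85 m from the base axis. Payload 6.9 kg.
Tool frame: the origin (TCP) lies midway between the tips of the shut fingers; the grasp point (between the pads) lies behind it (ctrl.pinch_z is the z of the grasp point in the tool frame, in m); z points along the fingers, y is the line along which they close (so a half turn about z gives the same grasp; the last joint's range is limited). The gripper opens to 85 mm and grips with 20 to 120 N. Pads are 22 mm wide; open, the fingers measure 114 mm over their backs; the gripper's body (76 mm by 85 mm) begins 54 mm behind the grasp point. The pads swing forward as they close: fully open they stand 13 mm farther back than shut.
Start: joints at [-1.157, 0.507, -0.238, 1.5, 0.126, 1.149, -0.155], TCP at [0.19, 0.595, 0.199] pointing down, gripper open.
Joint ranges: [-3.08, 3.08], [-0.24, 2.05], [-1.43, 1.35], [0, 2.5], [-1.52, 4.66], [0.17, 1.96], [-2.89, 2.89]. Speed limits (rad/s): [2.39, 2.39, 3.14, 3.14, 3.14, 3.14, 3.14].

### API

Orientations are given as a unit quaternion [w, x, y, z].
In Python, from station import ctrl, get_state, vision, ticket, models gives the robot as it stands. Calls block until the motion is done:
- ctrl.movep(position, orientation): joint-space move of the TCP to a pose.
- ctrl.movel(position, frame=None, max_speed=0.15): straight line of the TCP; frame=None keeps the orientation; max_speed is the mean speed in m/s.
- ctrl.set_joints(angles): joint-space move.
- ctrl.ungrasp() and ctrl.close_gripper(force=None): open the fingers fully, or close them until they stop; force is the grip in N (None keeps the last).
- ctrl.pause(seconds).
- ctrl.ik(position, orientation): joint angles nearest the present ones, or None.
- get_state(): the state.
- vision.grab_frame(name): name is "scene" or "side" or "wrist"; returns (picture, depth): 420x560x3 uint8, blue, green, red; 420x560 float32, m along the optical axis (not along the pixel's ray), 0 where there is no reading.
- vision.camera_info(name): a dict with "mtx" (3x3 intrinsics, pixels), "R" (3x3) and "t" (3): a world point X has camera coordinates R X + t; the wrist camera has in their place "hand_eye" (4x4, takes a point from camera to tool coordinates, whose origin is the TCP and whose axes are the flange's). Camera axes: x right, y down, z forward; pixel columns grow to the right and rows downward; lengths in m; the calibration is good to about 2 mm. The wrist camera is an equidistant fisheye: a pixel r from the principal point sees the ray r / f radians off the axis. A picture is of the moment at which its call begins: read the wrist's pose just before it. camera_info takes no time and is no camera call.
A pose or a line that the arm cannot do raises ctrl.Unreachable and nothing moves.
- ticket.close_job(): hands the job in; it is judged then, once.
Trained networks look in the newest picture that a camera, given by its name, has taken for a name from the list of things; names that differ only in an ending like _2 or _b are one class to them, and where a whole thing is asked for, a point or a joint stands for the part that bears it (a point fixed in the world has none). Each returns a list of dicts, best first, with "p" (0 to 1); they miss things now and then, are a little off and sometimes report something else, mostly with a low value. They report only what shows in the picture. A call takes as long as a camera call. They do not tell look-alikes from the thing itself.
- models.recognise(camera, target): "point" ([column, row] in pixels, amid what is visible of it).
- models.masks_of(camera, target): "mask" (420x560 bool, what is visible of it) and "point" ([column, row] in pixels, amid what is visible of it).
The state is a dict: "time": time; "qpos": joint angles; "qd": joint speeds; "tau": joint torques, N m; "tcp_pos": TCP position; "eef_rot": TCP orientation; "contact_force": force on the tool from outside, world axes, zero at the start; "wrist_torque": the same for the moment, N m; "width": finger opening in m; "gripper_force": force on a finger pad.
Only numpy, scipy, OpenCV 4.12 (cv2) and the standard library are available. Lean on these libraries where they do the work, as an engineer would, in place of code of your own. Each camera call takes 0.05 s, during which the arm holds its last target. There are 200 camera calls.

### The job

The microscope's filter magazine is going for cleaning: lift the four filter cubes out of it and park them in the white tray in the same order as their bays, ready to go back to their labels: the cube nearest the magazine's pull knob goes into the compartment nearest the tray's thumb tab, and so on down the row. Stand each cube upright in the middle of its own compartment, flat on the floor and square with the tray, and set it down gently: never tip, drop or slam one.

Things in the scene. Friction and masses are not known exactly. Their poses are not given: they have to be found in the camera images.
- cube_blue: Blue filter cube, loose, 110 g: black block 38 mm (x) by 34 mm (y) by 40 mm high with a blue glass disc and stripe on top and a blue window in its -x face. Origin: centre of its underside; z up. Starts in one of the magazine's bays, square with the magazine. Take it by its x faces, free above the 5 mm rails; along y there are only 12 mm between cubes.
- cube_green: Green filter cube, loose, 110 g: black block 38 mm (x) by 34 mm (y) by 40 mm high with a green glass disc and stripe on top and a green window in its -x face. Origin: centre of its underside; z up. Starts in one of the magazine's bays, square with the magazine. Take it by its x faces, free above the 5 mm rails; along y there are only 12 mm between cubes.
- cube_yellow: Yellow filter cube, loose, 110 g: black block 38 mm (x) by 34 mm (y) by 40 mm high with a yellow glass disc and stripe on top and a yellow window in its -x face. Origin: centre of its underside; z up. Starts in one of the magazine's bays, square with the magazine. Take it by its x faces, free above the 5 mm rails; along y there are only 12 mm between cubes.
- cube_red: Red filter cube, loose, 110 g: black block 38 mm (x) by 34 mm (y) by 40 mm high with a red glass disc and stripe on top and a red window in its -x face. Origin: centre of its underside; z up. Starts in one of the magazine's bays, square with the magazine. Take it by its x faces, free above the 5 mm rails; along y there are only 12 mm between cubes.
- label_blue: Blue label plate, 10 x 30 x 2 mm, fixed on the magazine's label rail, 36 mm to the -x side of the centre of the bay in which the blue cube starts; it stays and marks that bay when the cube is gone. Origin: centre of its underside; axes as the magazine's.
- label_green: Green label plate, 10 x 30 x 2 mm, fixed on the magazine's label rail, 36 mm to the -x side of the centre of the bay in which the green cube starts; it stays and marks that bay when the cube is gone. Origin: centre of its underside; axes as the magazine's.
- label_yellow: Yellow label plate, 10 x 30 x 2 mm, fixed on the magazine's label rail, 36 mm to the -x side of the centre of the bay in which the yellow cube starts; it stays and marks that bay when the cube is gone. Origin: centre of its underside; axes as the magazine's.
- label_red: Red label plate, 10 x 30 x 2 mm, fixed on the magazine's label rail, 36 mm to the -x side of the centre of the bay in which the red cube starts; it stays and marks that bay when the cube is gone. Origin: centre of its underside; axes as the magazine's.
- magazine: Aluminium filter magazine, fixed, 56 x 200 mm, four bays along its y. Origin: centre of its underside, on the bench; z up. Black pull knob at its +y end (to y = 132). Bay centres from the knob: y = +69, +23, -23, -69 mm, x = 0. Bay floor 6 mm above the bench; rails and dividers 5 mm higher; the cubes have 2.5 to 3 mm play. Label rail 8 mm high along its -x side, x = -28 to -42.
- tray: White parking tray, fixed, 66 x 228 mm, empty, four grey-floored compartments along its y. Origin: centre of its underside, on the bench; z up. Round white thumb tab with grey ribs at its -y end (to y = -145). Compartment centres from the tab: y = -84, -28, +28, +84 mm, x = 0; each 58 mm (x) by 52 mm (y) inside. Floor 5 mm above the bench; walls 7 mm above that floor.
There are look-alikes about, which are no part of the job. Leave any turquoise look-alike of the cube_green alone.

How it is judged:
By the outcome, as a careful person would: the job done as asked, in the order asked, and still so for the second after the job is handed in, with the robot touching nothing.
It also fails if it takes over 96 s, if anything falls off the work surface, if the arm or the gripper's body presses on something with over 40 N, if the wrist force passes 120 N, or if a joint passes its speed limit or range.

## Working session

There is one attempt and no reset: what is moved stays moved. The work goes in short steps, each a Python script; the robot and the scene stay as the last script left them, time stands still between calls to the robot, and variables do not carry over. Pictures are saved under pics/ and viewed, at most 14 in all, crops included, and the job is handed in when it is done.

```bash
ls; mkdir -p pics
python3 - <<'E'
from station import ctrl,get_state,vision
import cv2
for n in("scene","side","wrist"):
    p,d=vision.grab_frame(n); cv2.imwrite(f"pics/{n}0.png",p)
    print(n,vision.camera_info(n))
print(get_state(),ctrl.pinch_z)
E
```

```text
pics
scene {'mtx': array([[387.94294072,   0.        , 281.56699647],
       [  0.        , 387.94294072, 212.14992011],
       [  0.        ,   0.        ,   1.        ]]), 'R': array([[ 0.60851292,  0.79354232,  0.00161891],
       [ 0.66700981, -0.51037652, -0.54278332],
       [-0.42989528,  0.33137049, -0.83987121]]), 't': array([-0.33577916, -0.33865612,  1.15128046])}
side {'mtx': array([[392.24943806,   0.        , 280.81643918],
       [  0.        , 392.24943806, 214.88562721],
       [  0.        ,   0.        ,   1.        ]]), 'R': array([[ 0.78885745, -0.6144663 ,  0.01162296],
       [-0.40867839, -0.53860221, -0.73681044],
       [ 0.45900534,  0.57648835, -0.67599947]]), 't': array([-0.44887132,  0.26536009,  0.4898506 ])}
wrist {'mtx': array([[325.1922621 ,   0.        , 286.0977727 ],
       [  0.        , 325.1922621 , 204.43403493],
       [  0.        ,   0.        ,   1.        ]]), 'hand_eye': array([[-4.17690135e-04, -9.63027092e-01, -2.69404243e-01,
         6.86396993e-02],
       [ 9.99999408e-01, -6.73002080e-04,  8.55329319e-04,
        -3.91765273e-05],
[... 218 characters left out ...]
.50814651, -0.23756819,  1.50091943,  0.12574439,
        1.14889082, -0.15480989]), 'qd': array([ 2.46115746e-03, -1.10528916e-03, -1.64084927e-03, -3.40001489e-03,
        1.03749735e-03, -1.22242061e-03, -9.70967535e-05]), 'tau': array([-2.81027598e-03, -6.21014929e+01, -2.18948767e+00, -2.49841315e+01,
        1.28072215e-02,  8.97739636e-03, -1.49572361e-05]), 'tcp_pos': array([0.18987277, 0.59501066, 0.19882367]), 'eef_rot': array([-8.07541505e-05,  1.53761179e-01,  9.88107803e-01, -6.80441833e-04]), 'contact_force': array([-0.24205519,  0.25282989,  1.21661316]), 'wrist_torque': array([-0.03715357, -0.03034475, -0.01663055]), 'gripper_force': 0.0, 'width': 0.08548354100832715} -0.0187
```

View pics/scene0.png

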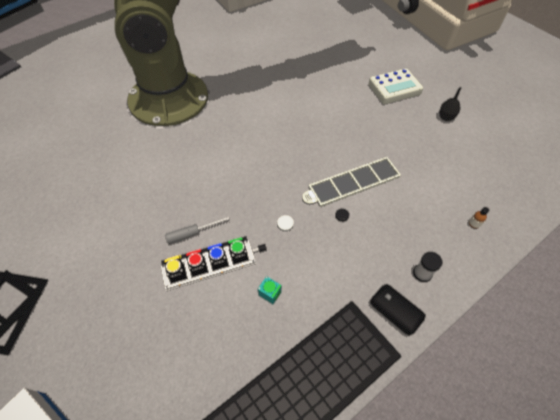

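View pics/side0.png

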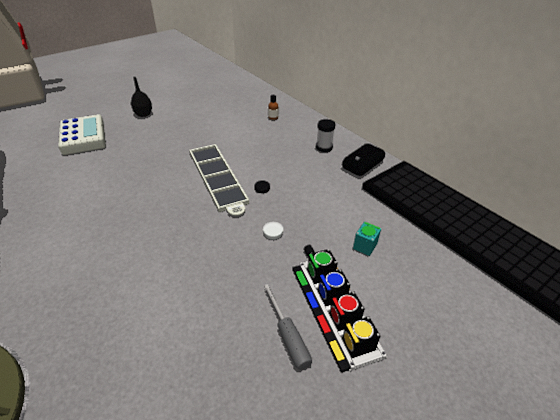

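View pics/wrist0.png

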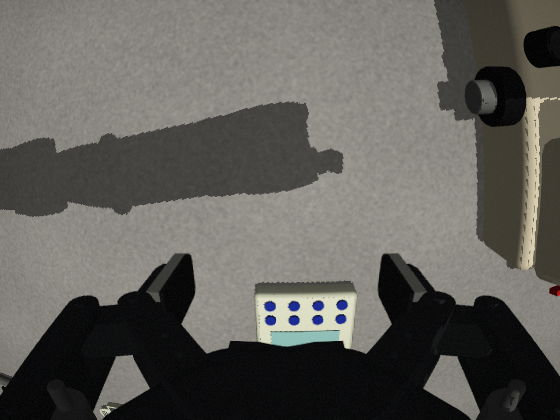

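Order from the knob: green, blue, red, yellow (scene discs ~(237,247),(216,254),(195,259),(174,266)). The turquoise decoy sits at (270,290), the tray is around (350,182) with its tab at (310,197), and a screwdriver lies beside the label rail.

```bash
cat > h.py <<'E'
from station import ctrl,get_state,vision,models
import cv2,numpy as np
from scipy.spatial.transform import Rotation as Rn
def cloud(n,d):
    c=vision.camera_info(n);K=c["mtx"];v,u=np.mgrid[:420,:560]
    P=np.dstack([(u-K[0,2])/K[0,0]*d,(v-K[1,2])/K[1,1]*d,d])
    return (P-c["t"])@c["R"]
def quat(yaw):  # tool down, tool y (closing) at world angle yaw
    y=np.array([np.cos(yaw),np.sin(yaw),0]);z=np.array([0,0,-1.]);x=np.cross(y,z)
    q=Rn.from_matrix(np.c_[x,y,z]).as_quat();return q[[3,0,1,2]]
E
python3 - <<'E'
from h import *
for n in("scene","side"):
    p,d=vision.grab_frame(n);P=cloud(n,d)
    C=[]
    for c in("green","blue","red","yellow"):
        for r in models.masks_of(n,"cube_"+c)[:2]:
            m=r["mask"]&(d>0); q=P[m]; t=q[q[:,2]>np.percentile(q[:,2],95)-.004]
            print(n,c,round(r["p"],2),np.round(r["point"]),((t.min(0)+t.max(0))/2).round(4),t[:,2].max().round(4))
    for r in models.masks_of(n,"tray")[:2]:
        q=P[r["mask"]&(d>0)];q=q[(q[:,2]>.002)&(q[:,2]<.03)]
        rc=cv2.minAreaRect(q[:,:2].astype(np.float32));print(n,"tray",r["p"],rc,q[:,2].max())
    for t in("label_green","label_yellow"):
        for r in models.masks_of(n,t)[:1]:
            print(n,t,r["p"],np.median(P[r["mask"]&(d>0)],0).round(4))
    if n=="side":
        m=np.zeros((420,560),bool);m[310:365,280:312]=1
        q=P[m&(P[...,2]>.012)];print("driver",q.min(0),q.max(0))
E
```

```text
scene green 0.93 [236. 251.] [ 0.5603 -0.1275  0.0467] 0.0496
scene green 0.85 [270. 293.] [ 0.6729 -0.1246  0.0406] 0.0433
scene blue 0.72 [197. 262.] [ 0.5313 -0.2136  0.0472] 0.0499
scene blue 0.61 [216. 258.] [ 0.5455 -0.17    0.0472] 0.0504
scene red 0.64 [198. 264.] [ 0.5316 -0.2142  0.0472] 0.0499
scene red 0.56 [217. 256.] [ 0.545  -0.1708  0.0472] 0.0504
scene yellow 0.58 [174. 269.] [ 0.5158 -0.2572  0.0475] 0.0508
scene tray 0.98 ((0.5607655048370361, 0.20783577859401703), (0.25769251585006714, 0.06908382475376129), 76.31531524658203) 0.015745780162283306
side green 0.88 [365. 238.] [ 0.6698 -0.1225  0.0408] 0.0438
side green 0.64 [320. 264.] [ 0.5551 -0.129   0.0464] 0.049
side blue 0.87 [331. 288.] [ 0.5413 -0.1698  0.0467] 0.0497
side blue 0.63 [319. 264.] [ 0.5579 -0.1244  0.0465] 0.049
side red 0.65 [346. 310.] [ 0.5265 -0.2154  0.0465] 0.0494
side yellow 0.82 [359. 333.] [ 0.5131 -0.2554  0.0464] 0.0492
side tray 0.56 ((0.5603527426719666, 0.20860323309898376), (0.25958603620529175, 0.07038364559412003), 76.53064727783203) 0.015295937956032712
side label_green 0.66 [ 0.5227 -0.1122  0.0104]
side label_yellow 0.43 [ 0.4791 -0.2438  0.0099]
driver [ 0.23769838 -0.41528593  0.01221437] [ 0.45661763 -0.14498152  0.53187604]
```

```bash
cat >> h.py <<'E'
def wcloud(d,s):
    c=vision.camera_info("wrist");K=c["mtx"];H=c["hand_eye"];v,u=np.mgrid[:420,:560]
    x=(u-K[0,2])/K[0,0];y=(v-K[1,2])/K[1,1];r=np.hypot(x,y)+1e-9
    k=np.tan(np.minimum(r,1.4))/r
    P=np.dstack([x*k*d,y*k*d,d])@H[:3,:3].T+H[:3,3]
    return P@Rn.from_quat(np.roll(s["eef_rot"],-1)).as_matrix().T+s["tcp_pos"]
E
python3 - <<'E'
from h import *
def ang(a): return np.radians(a)
M=np.array([.536,-.192]);um=np.array([np.cos(ang(71.3)),np.sin(ang(71.3))])
T=np.array([.5642,.2230]);ut=np.array([np.cos(ang(76.4)),np.sin(ang(76.4))])
for nm,c,u,y,zs in(("tray",T,ut,ang(-13.6),.2),("mag",M,um,ang(-18.7),.2)):
    pos=np.r_[c-.03*u,zs]
    for yy in(y,y+np.pi):
        print(nm,yy,ctrl.ik(pos,quat(yy)))
    ctrl.movep(pos,quat(y)); ctrl.pause(.3)
    s=get_state();p,d=vision.grab_frame("wrist");P=wcloud(d,s)
    np.savez(nm+".npz",p=p,d=d,P=P);cv2.imwrite(f"pics/w_{nm}.png",p);print(s["time"],s["tcp_pos"],s["qpos"])
E
```

```text
tray -0.23736477827122882 [-0.52540451  0.45595308  0.23200063  1.60022195 -0.11392028  1.09870303
 -0.50176434]
tray 2.9042278753185644 [-0.04250799  0.48187246 -0.52627015  1.59353844  0.25951715  1.1364949
  2.27507115]
3.2167 [0.55697757 0.19434491 0.19995435] [-0.52604023  0.45602103  0.23172034  1.60020178 -0.11392771  1.09870117
 -0.50173247]
mag -0.32637657012293964 [ 0.12436208  0.43659932  0.34871187  1.65186595 -0.16438159  1.08208437
  0.19397151]
mag 2.8152160834668534 [-0.28811453  0.65805607  1.15184394  1.65665872 -0.62957957  1.24957479
 -2.47187657]
5.1 [ 0.52670146 -0.21968948  0.19995186] [ 0.12333084  0.43668395  0.34837587  1.65180762 -0.16445157  1.08212161
  0.19386499]
```

View pics/w_mag.png

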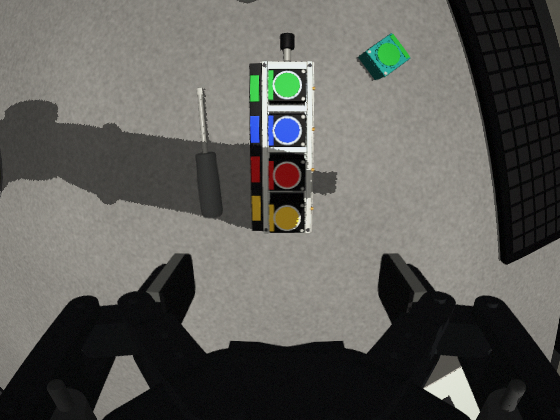

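View pics/w_tray.png

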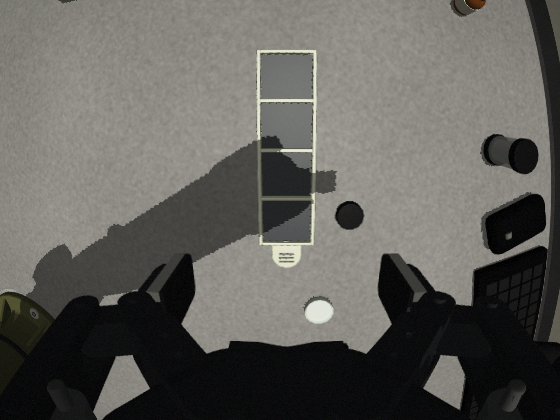

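The wrist picture over the magazine shows green (287,85), blue (287,130), red (287,175) and yellow (287,217), with the knob at the top and the screwdriver about 35 mm left of the label rail. In the tray picture the tab is at (287,257).

Run:
```python
from h import *
a=np.load("mag.npz");P=a["P"];v,u=np.mgrid[:420,:560]
C=[]
for c,r in zip("gbry",(85,130,175,217)):
    m=(abs(u-287)<35)&(abs(v-r)<23)&(P[...,2]>.042)&(P[...,2]<.055)
    q=P[m];C.append(cv2.minAreaRect(q[:,:2].astype(np.float32)));print(c,C[-1],np.median(q[:,2]))
X=np.array([c[0] for c in C]);k=np.array([69,23,-23,-69])/1e3
f=np.polyfit(k,X,1);print("mag axis",np.degrees(np.arctan2(f[0,1],f[0,0])),np.linalg.norm(f[0]),f[1],(X-np.outer(k,f[0])-f[1]).round(4))
m=(abs(u-207)<20)&(v>85)&(v<220)&(P[...,2]>.004);q=P[m]
n=np.array([f[0,1],-f[0,0]])/np.linalg.norm(f[0]);l=(q[:,:2]-f[1])@n;print("driver magx",l.min(),l.max(),q[:,2].max())
b=np.load("tray.npz");P=b["P"]
z=P[...,2];box=(u>245)&(u<330)&(v>40)
for nm,m in(("all",box&(v<275)&(z>.003)&(z<.025)),("body",box&(v<245)&(z>.003)&(z<.025)),("walls",box&(v<245)&(z>.0095)&(z<.025))):
    q=P[m];print(nm,cv2.minAreaRect(q[:,:2].astype(np.float32)),q[:,2].max(),np.median(q[:,2]))
# sub-pixel corner check: white rim in image
```

```text
g ((0.5590956807136536, -0.1252060830593109), (0.03300659358501434, 0.0378909632563591), 71.1787338256836) 0.046034732858476604
b ((0.5439746975898743, -0.16848832368850708), (0.032689183950424194, 0.03735595941543579), 71.35115814208984) 0.04600965614245919
r ((0.5298654437065125, -0.21169881522655487), (0.033420462161302567, 0.03744453191757202), 71.47994232177734) 0.04600017035292256
y ((0.5148175358772278, -0.25536176562309265), (0.03441592678427696, 0.03697516769170761), 72.21671295166016) 0.045910786213887764
mag axis 71.28199163442378 0.9954258704047957 [ 0.53693834 -0.19018875] [[ 0.0001 -0.0001]
 [-0.0003  0.    ]
 [ 0.0003  0.0002]
 [-0.0001 -0.0001]]
driver magx -0.10394074145050389 -0.0006866130565761863 0.37398326819661337
all ((0.5599942207336426, 0.20849648118019104), (0.2579747140407562, 0.0664607360959053), 76.59455871582031) 0.014057955035273129 0.005151590312962945
body ((0.5636547207832336, 0.22385495901107788), (0.22639736533164978, 0.0664607360959053), 76.59455871582031) 0.014057955035273129 0.005077744912392268
walls ((0.5636547207832336, 0.22385495901107788), (0.22639736533164978, 0.0664607360959053), 76.59455871582031) 0.014057955035273129 0.011356659023633212
```

```bash
cat >> h.py <<'E'
M=np.array([.53694,-.19019]);aM=np.radians(71.28);T=np.array([.56365,.22375]);aT=np.radians(76.6)
U=lambda a:np.array([np.cos(a),np.sin(a)])
K=[.069,.023,-.023,-.069];C=[-.084,-.028,.028,.084];ZG=.016;ZH=.105
def cycle(i):
    g=M+K[i]*U(aM);t=T+C[i]*U(aT);L=lambda p,z,v:ctrl.movel(np.r_[p,z],max_speed=v)
    ctrl.movep(np.r_[g,ZH],quat(aM-np.pi/2));L(g,ZG,.12)
    ctrl.close_gripper(35);s=get_state();print(i,"grip",s["width"],s["gripper_force"],s["time"])
    L(g,ZG+.012,.05);L(g,ZH,.15);s=get_state();print("up",s["width"],s["gripper_force"],s["contact_force"])
    ctrl.movep(np.r_[t,ZH],quat(aT-np.pi/2));L(t,.022,.12);ctrl.pause(.15);f0=get_state()["contact_force"][2]
    L(t,.0165,.03)
    for z in np.arange(.016,.0135,-.0005):
        L(t,z,.02);f=get_state()["contact_force"][2]-f0
        if f>2.5:break
    s=get_state();print("down z",z,s["tcp_pos"],"df",f,s["time"])
    ctrl.ungrasp();L(t,ZH,.15);print("t",get_state()["time"])
E
python3 - <<'E'
from h import *
cycle(0)
p,d=vision.grab_frame("side");cv2.imwrite("pics/s1.png",cv2.resize(p[120:400,150:420],None,fx=2,fy=2))
p,d=vision.grab_frame("wrist");cv2.imwrite("pics/w1.png",p)
E
```

```text
0 grip 0.00012973328717804 0.0 7.4167
up -0.0002987564621496582 0.0 [-0.44728209 -0.30761084 -1.64379792]
down z 0.013499999999999998 [0.54417644 0.14200349 0.01347147] df -0.5734594419644828 12.3417
t 13.8833
```

View pics/s1.png

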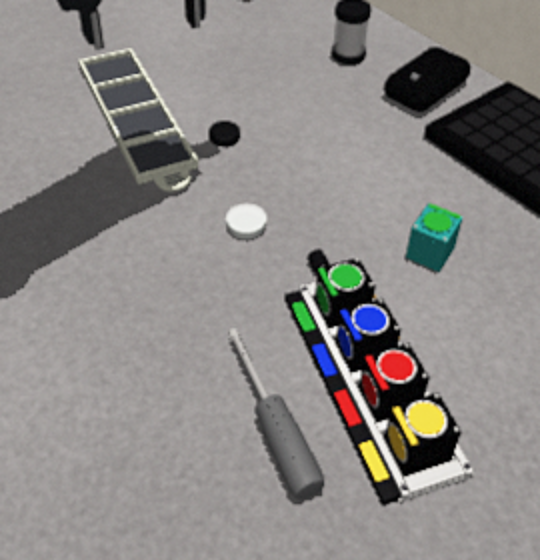

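The gripper shut on nothing and the cubes are undisturbed, so I'll redo the approach with checks.

Run:
```python
from h import *
g=M+K[0]*U(aM);print(g)
ctrl.movep(np.r_[g,.105],quat(aM-np.pi/2));s=get_state();print(s["tcp_pos"],s["eef_rot"],s["width"],s["time"])
ctrl.movel(np.r_[g,.05],max_speed=.12);s=get_state();print(s["tcp_pos"],s["eef_rot"],s["width"],s["contact_force"])
p,d=vision.grab_frame("side");cv2.imwrite("pics/s2.png",cv2.resize(p[120:400,150:420],None,fx=2,fy=2))
```

```text
[ 0.55908511 -0.12484022]
[ 0.55939337 -0.12268698  0.10465521] [-7.20350941e-04  8.12046598e-01  5.83592082e-01  2.93124445e-04] 0.08558491967171436 15.025
[ 0.55948349 -0.12417767  0.05025089] [2.29082250e-05 8.12369307e-01 5.83143291e-01 1.00013120e-04] 0.08517936109567528 [0.67448625 0.239298   0.22799909]
```

View pics/s2.png

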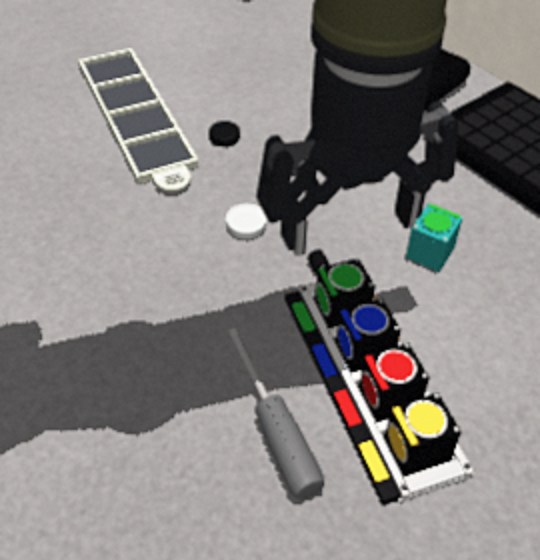

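Run:
```python
from h import *
s=get_state();print(s["tcp_pos"])
for n in("side","scene"):
    p,d=vision.grab_frame(n);P=cloud(n,d)
    w=P-s["tcp_pos"];ex=U(aM);ey=U(aM-np.pi/2)
    a=w[...,:2]@ex;b=w[...,:2]@ey
    m=(d>0)&(abs(a)<.08)&(abs(b)<.09)&(P[...,2]>.052)&(P[...,2]<.3)
    for lo,hi in((.052,.06),(.06,.07),(.07,.08),(.08,.095),(.095,.12)):
        for sg in(-1,1):
            k=m&(P[...,2]>lo)&(P[...,2]<hi)&(b*sg>0)
            if k.sum()>3:print(n,lo,sg,k.sum(),"along x",np.percentile(a[k],[2,98]).round(3),"along y",np.percentile(b[k],[2,98]).round(3))
cv2.imwrite("pics/s3.png",cv2.resize(p[120:330,120:340],None,fx=2.5,fy=2.5))
```

```text
[ 0.55973187 -0.12446941  0.05066134]
side 0.095 -1 111 along x [-0.011  0.007] along y [-0.058 -0.044]
side 0.095 1 141 along x [-0.011  0.011] along y [0.041 0.054]
scene 0.095 1 8 along x [-0.011  0.005] along y [0.05  0.056]
```

View pics/s3.png

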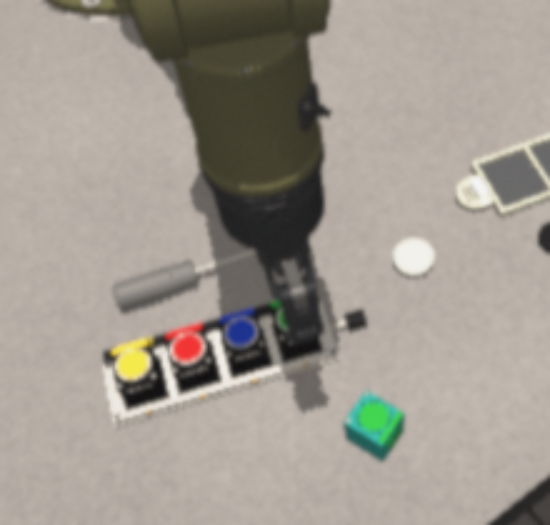

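The arm is correctly placed laterally, but the fingertips stand about 45 mm above the reported TCP. I'll measure the offset both open and shut.

Run:
```python
from h import *
g=M+K[0]*U(aM)
def tips(tag):
    s=get_state();p,d=vision.grab_frame("side");P=cloud("side",d);w=P-s["tcp_pos"]
    a=w[...,:2]@U(aM);b=w[...,:2]@U(aM-np.pi/2)
    m=(d>0)&(abs(a)<.02)&(abs(b)<.065)&(w[...,2]>-.02)&(w[...,2]<.09)&(P[...,2]>.055)
    for sg in(-1,1):
        z=np.sort(w[...,2][m&(b*sg>0)]);print(tag,sg,len(z),z[:12].round(4), s["width"],s["tcp_pos"][2])
tips("open")
ctrl.movel(np.r_[g,.105],max_speed=.2);ctrl.pause(.2);tips("openhi")
ctrl.close_gripper(35);tips("shut");print(get_state()["width"],get_state()["time"])
ctrl.ungrasp()
```

```text
open -1 212 [0.0452 0.0481 0.0483 0.0489 0.0489 0.0494 0.05   0.05   0.051  0.051
 0.0511 0.0513] 0.08531273738846575 0.05093306501989091
open 1 266 [0.0449 0.0453 0.0463 0.0465 0.0468 0.0473 0.0474 0.0475 0.0478 0.0478
 0.0487 0.0488] 0.08531273738846575 0.05093306501989091
openhi -1 261 [0.0463 0.0467 0.0473 0.0487 0.0487 0.0492 0.0497 0.0498 0.05   0.0506
 0.051  0.0513] 0.08550975041269146 0.10416118401788875
openhi 1 332 [0.0449 0.0456 0.0462 0.0465 0.0465 0.0471 0.0472 0.0473 0.0474 0.0475
 0.0481 0.0481] 0.08550975041269146 0.10416118401788875
shut -1 483 [0.0312 0.0342 0.0343 0.0344 0.0348 0.0349 0.0357 0.0363 0.0365 0.0371
 0.0373 0.0373] 2.3559092231194286e-05 0.10502525621572972
shut 1 329 [0.0348 0.0364 0.037  0.0378 0.0391 0.0392 0.0396 0.0398 0.04   0.0404
 0.0408 0.041 ] 2.3559092231194286e-05 0.10502525621572972
-6.479085441499903e-05 17.325
```

The tips are about 33 mm behind the nominal TCP, both open and shut, so I'll correct the heights and abort if a grip comes up empty.

```bash
sed -i 's/ZG=.016;ZH=.105/ZG=-.018;ZH=.072/; s/L(t,.022,.12)/L(t,ZG+.006,.12)/; s/L(t,.0165,.03)/L(t,ZG+.0005,.03)/; s/np.arange(.016,.0135,-.0005)/ZG-np.arange(0,.0026,.0005)/' h.py
sed -i 's/    L(g,ZG+.012,.05)/    assert s["width"]>.03\n    L(g,ZG+.012,.05)/' h.py
python3 - <<'E'
from h import *
cycle(0)
p,d=vision.grab_frame("side");cv2.imwrite("pics/s4.png",cv2.resize(p[120:400,150:420],None,fx=2,fy=2))
# move back along tray to see the placed cube with the wrist camera
ctrl.movep(np.r_[T-.03*U(aT),.2],quat(aT-np.pi/2));ctrl.pause(.3)
s=get_state();p,d=vision.grab_frame("wrist");P=wcloud(d,s);cv2.imwrite("pics/w4.png",p)
w=P[...,:2]-T;x=w@U(aT-np.pi/2);y=w@U(aT);m=(abs(x)<.05)&(abs(y)<.13)&(P[...,2]>.035)&(P[...,2]<.06)
r=cv2.minAreaRect(np.c_[x[m],y[m]].astype(np.float32));print(m.sum(),r,np.median(P[...,2][m]),s["time"])
E
```

```text
0 grip 0.03772125558101798 35.843660831451416 19.7667
up 0.03741579720892811 35.22014021873474 [-0.17401499  0.22968249 -1.19516417]
down z -0.019 [ 0.54425576  0.14206083 -0.0184906 ] df 6.313488822718456 23.95
t 25.2417
1116 ((-7.351860404014587e-06, -0.08387919515371323), (0.03719056397676468, 0.034560494124889374), 0.17197516560554504) 0.044876292597961595 26.2083
```

View pics/s4.png

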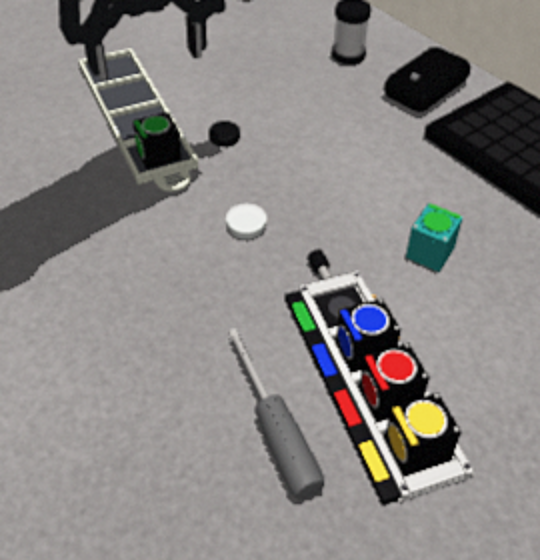

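Green stands in the tab compartment at (155,135), centred to 0.1 mm and flat. I'll repeat for the other three.

Run:
```python
from h import *
for i in(1,2,3): cycle(i)
ctrl.movep(np.r_[T-.03*U(aT),.2],quat(aT-np.pi/2));ctrl.pause(.3)
s=get_state();p,d=vision.grab_frame("wrist");P=wcloud(d,s);cv2.imwrite("pics/w5.png",p)
w=P[...,:2]-T;x=w@U(aT-np.pi/2);y=w@U(aT)
for c in C:
    m=(abs(x)<.04)&(abs(y-c)<.027)&(P[...,2]>.035)&(P[...,2]<.06)
    print(cv2.minAreaRect(np.c_[x[m],y[m]].astype(np.float32)),np.median(P[...,2][m]))
print(s["time"])
```

```text
1 grip 0.03753355839324524 35.85103690624237 29.0917
up 0.0375633010029457 35.209293365478516 [ 0.04565306  0.38721451 -0.77499622]
down z -0.019 [ 0.55725804  0.19654843 -0.01842873] df 6.813677007412285 33.6
t 34.8917
2 grip 0.037494920144673344 35.85533916950226 37.8083
up 0.037585135028947135 35.20830810070038 [-0.20692614  0.36645236 -1.56772048]
down z -0.019 [ 0.57026     0.25102962 -0.01842562] df 6.8121367169310885 42.65
t 43.9417
3 grip 0.03772004670298985 35.83470940589905 47.1917
up 0.03763948038957161 35.18956124782562 [ 0.009638   0.4187583 -1.9772603]
down z -0.019 [ 0.58328077  0.30551015 -0.01839773] df 5.48527929125323 52.3667
t 53.6583
((-0.00020476989448070526, -0.08344904333353043), (0.03380576893687248, 0.037247028201818466), 89.93720245361328) 0.044827789422005965
((-0.0006058569997549057, -0.027887843549251556), (0.037708014249801636, 0.03418603911995888), 0.6033894419670105) 0.04494809669055945
((-0.0011551417410373688, 0.02824115753173828), (0.03763022646307945, 0.033691611140966415), 0.3306753635406494) 0.045027115468619136
((-0.0003696661442518234, 0.08417067676782608), (0.03456288203597069, 0.03784925118088722), 89.3404312133789) 0.04507694406504478
54.6833
```

View pics/w5.png

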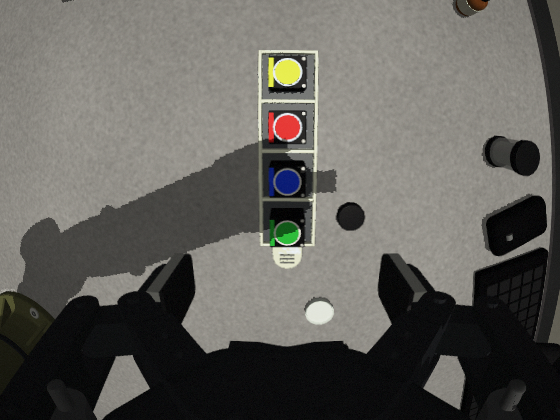

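All four cubes stand flat and centred. From the tab at (287,257) they run green (287,233), blue (287,182), red (287,127), yellow (287,72).

```bash
python3 -c "
from station import ticket;print(ticket.close_job())"
```

```text
the job is handed in; nothing more can be done
None
```

The four filter cubes are parked in the tray in bay order from the tab (green, blue, red, yellow), each flat, square to within 1° and within about 1 mm of centre; the job was handed in at about 55 s, after one empty first grasp that disturbed nothing.

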